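# Put the wire brushes away dust-tight

### The job

Put every wire cup brush that stands on the bench into the yellow tub, pull open the top drawer of the blue cabinet, take out the red lid kept there and press it down on the tub until it sits level on the rim all round. Leave the drawer pushed fully shut, and leave the other things on the bench where they are.

Things in the scene. Friction and masses are not known exactly. Their poses are not given: they have to be found in the camera images.
- tub: Yellow square plastic tub, open at the top, bolted to the bench (it does not move): outside 150 x 150 mm, 100 mm high, walls and floor 5 mm thick. Origin: centre of its underside, z up, x and y along its sides.
- tub_rim (a point): Centre of the tub's mouth, level with the rim. Inside the +x and -x walls are two sprung black rubber seal strips, 90 mm long, that stand up to about 7 mm into the mouth and give way sideways when the lid's plug is pressed between them: seating the lid takes a downward push of about 8 to 20 N; without a push it stays a few mm high.
- lid: Loose red lid of the tub, 0.25 kg, at the start right way up on the top drawer's floor, about square with the cabinet. Plate 150 x 150 x 6 mm; under it a grey plug 134 x 134 mm, 14 mm deep, that enters the tub's mouth with 3 mm play all round. Origin: centre of the plug's underside, z up; seated it is 86 mm above the tub's origin. It may go on in any of the four square directions.
- lid_grip (a point): Middle of the top of the lid's black grip bar, 54 mm above the lid's origin. The bar is 80 mm long along the lid's y axis, 16 mm wide (x) and stands 34 mm up from the middle of the plate.
- cabinet_drawer0 (a joint): Top drawer of the cabinet: 0 shut, grows as it is pulled out towards the robot, in m, stops at 0.205. Friction about 1 N; it stays where it is left. Pulled out by 0.19 or more, the lid is wholly clear of the cabinet.
- cabinet: Blue steel cabinet with two grey drawers, fixed on the bench: 290 mm deep (x), 220 mm wide (y), 170 mm high. Origin: centre of its underside; its front faces its own -x and the drawers slide along its -x. Inside, the top drawer is 245 x 178 mm, its floor is 95 mm and its side walls' top edge 148 mm above the bench, its front panel's top edge 156 mm.
- cabinet_drawer0_handle (a point): Middle of the top drawer's handle: a round steel bar 11 mm thick, 110 mm long, level, parallel to the drawer front (along the cabinet's y) and 35 mm in front of it, about 38 mm below the cabinet's top. It moves with the drawer.
- brush1: Wire cup brush no. 1 (all alike; two to four of the four are there): brass-coloured round bristle skirt 54 mm across and 18 mm high, steel cup narrowing to 42 mm up to 28 mm, dark round steel hub 18 mm in diameter from 28 to 60 mm. 0.16 kg. Stands hub up on the bench; origin: centre of its underside, z along the hub.
- brush2: Wire cup brush no. 2 (all alike; two to four of the four are there): brass-coloured round bristle skirt 54 mm across and 18 mm high, steel cup narrowing to 42 mm up to 28 mm, dark round steel hub 18 mm in diameter from 28 to 60 mm. 0.16 kg. Stands hub up on the bench; origin: centre of its underside, z along the hub.
- brush3: Wire cup brush no. 3 (all alike; two to four of the four are there): brass-coloured round bristle skirt 54 mm across and 18 mm high, steel cup narrowing to 42 mm up to 28 mm, dark round steel hub 18 mm in diameter from 28 to 60 mm. 0.16 kg. Stands hub up on the bench; origin: centre of its underside, z along the hub.
- brush4: Wire cup brush no. 4 (all alike; two to four of the four are there): brass-coloured round bristle skirt 54 mm across and 18 mm high, steel cup narrowing to 42 mm up to 28 mm, dark round steel hub 18 mm in diameter from 28 to 60 mm. 0.16 kg. Stands hub up on the bench; origin: centre of its underside, z along the hub.
- screwdriver: Screwdriver with red handle, loose on the bench; not part of the job. Origin: about its middle, underside.
- hammer: Hammer, loose on the bench; not part of the job. Origin: about its middle, underside.
- wrench: Wrench, loose on the bench; not part of the job. Origin: about its middle, underside.
- spray: Spray can, 160 mm high, 60 mm across, loose on the bench; not part of the job. Origin: centre of its underside.
- mug: Blue mug, 90 mm high, loose on the bench; not part of the job. Origin: centre of its underside.
- jar: Amber jar with steel cap, 90 mm high, loose on the bench; not part of the job. Origin: centre of its underside.
- offcut: Wood offcut 120 x 60 x 30 mm, loose on the bench; not part of the job. Origin: centre of its underside.
Not all that is in view belongs to the job. Several things have the shape of the tub; the one meant has the colours described above.

How it is judged:
By the outcome, as a careful person would: the job done as asked, in the order asked, and still so for the second after the job is handed in, with the robot touching nothing.
Of brush1, brush2, brush3, brush4 only 2 to 4 are there at a start; the rules pass over those that are not, and their reading is None.
At some moment in a run one of brush1, brush2, brush3, brush4 may be knocked a few centimetres aside while the robot is not near it.
Once in a run the grip may slacken for a moment while it holds something.
It also fails if it takes over 210 s, if anything falls off the work surface, if the arm or the gripper's body presses on something with over 40 N, if the wrist force passes 120 N, or if a joint passes its speed limit or range.

### The arm

A 7-joint arm with a two-finger parallel gripper is mounted at the origin on the work surface. World frame = base frame: x ahead of the robot, y to its left, z up, the work surface at z = 0. Lengths are in mm, angles in rad, forces in N, time in s.
With the tool pointing down it reaches from about 400 to 850 mm from the base axis. Payload 4.5 kg.
Tool frame: the origin (TCP) lies on the centre line of the jaws, within the pads' length; the fingertips stand 8 mm ahead of it and the grasp point (between the pads) lies 11 mm behind it; z points along the fingers, y is the line along which they close (so a half turn about z gives the same grasp; the last joint's range is limited). The gripper opens to 85 mm and grips with 20 to 120 N. Pads are 22 mm wide; open, the fingers measure 114 mm over their backs; the gripper's body (76 mm by 85 mm) begins 54 mm behind the grasp point. The pads swing forward as they close: fully open they stand 13 mm farther back than shut.
Start: joints at [1.326, 0.689, -0.195, 1.565, 0.157, 0.902, -0.215], TCP at [172.03, -600.882, 239.317] pointing down, gripper open.
Joint ranges: [-3.01, 3.01], [-0.46, 2.08], [-1.47, 1.51], [0.13, 2.56], [-1, 4.14], [0.04, 2.09], [-2.66, 2.66]. Speed limits (rad/s): [2.57, 2.57, 3.14, 3.14, 3.14, 3.14, 3.14].

### API

Orientations are given as [roll, pitch, yaw] about the fixed x, y, z axes, in that order (R = Rz(yaw) Ry(pitch) Rx(roll)).
In Python, from rig import env, optics gives the robot as it stands.
- The arm moves only by the shell command python3 -m inch 'ROWS' [FORCE]. ROWS is JSON, a list of rows, each an object of numbers: "fingers": the opening, from -1 (shut) to 1 (fully open); "tx", "ty", "tz": the shift along the tool's x, y, z in mm; "roll": the turn about the tool's z in rad. In form: [{"fingers": .., "tx": .., "ty": .., "tz": .., "roll": ..}, ...]. A call has 1 to 8 rows; each row is the pose to reach, as a shift and turn from the pose commanded when the call began, along the tool's axes at that moment; what a row does not reach only later rows make up. A row lasts 1/10 s, in which the tool goes at most 50 mm and 8.59 degrees, less where a joint would pass 70% of its speed; a pose out of reach is approached as far as the arm can. A call with a gripper value outside its range is refused whole. The fingers move at their own pace and stop on an object; FORCE is the grip in N (left out, the last holds). Time passes only in rows, so rows that repeat a pose let the fingers close. It gives the time, the measured TCP pose, the force, the opening and the grip force at its end, in the units of the state.
- env.get_state(): the state, without advancing time (a new reading comes with each control period).
- optics.get_image(name): name is "scene" or "top" or "wrist"; returns a dict with "image" (420x560x3 uint8, red, green, blue), "depth" (420x560 float32, mm along the optical axis (not along the pixel's ray), 0 where there is no reading), "camera_matrix" (3x3 intrinsics, pixels), "dist_coeffs" ([k1, k2, p1, p2, k3] as OpenCV has them; the pictures are not rectified), "xyz" and "rotation" of the camera in the world. Camera axes: x right, y up, looking along -z (the intrinsics and any distortion apply to the point x, -y, -z); pixel columns grow to the right and rows downward; lengths in mm; the calibration is good to about 2 mm. A picture is of the moment at which its call begins.
- env.hand_in(): hands the job in; it is judged then, once.
The state is a dict: "time": time; "joints": joint angles; "joint_velocities": joint speeds; "joint_efforts": joint torques, N m; "tcp_pos": TCP position; "tool_rot": TCP orientation; "contact_force": force on the tool from outside, world axes, zero at the start; "wrist_torque": the same for the moment, N m; "width": finger opening in mm; "grip_force": force on a finger pad.
Only numpy, scipy, OpenCV 4.12 (cv2) and the standard library are available. Lean on these libraries where they do the work, as an engineer would, in place of code of your own. Each camera call takes 0.05 s, during which the arm holds its last target. There are 200 camera calls.

## Working session

There is one attempt and no reset: what is moved stays moved. The work goes in short steps, Python scripts to look and compute and a shell command to move; the robot and the scene stay as the last step left them, time stands still between calls to the robot, and variables do not carry over. Pictures are saved under pics/ and viewed, at most 14 in all, crops included, and the job is handed in when it is done.

```bash
ls; mkdir -p pics; cat > h.py <<'E'
import numpy as np, cv2
from rig import env, optics
def snap(n):
    return optics.get_image(n)
def save(d,f,crop=None,s=1):
    im=d["image"]
    if crop: im=im[crop[1]:crop[3],crop[0]:crop[2]]
    im=cv2.resize(im,None,fx=s,fy=s,interpolation=cv2.INTER_CUBIC)
    cv2.imwrite("pics/"+f,im[:,:,::-1])
def rays(d,uv):
    p=cv2.undistortPoints(np.array(uv,float).reshape(-1,1,2),np.array(d["camera_matrix"],float),np.array(d["dist_coeffs"],float)).reshape(-1,2)
    v=np.c_[p[:,0],-p[:,1],-np.ones(len(p))]
    R=np.array(d["rotation"],float)
    if R.shape!=(3,3):
        from scipy.spatial.transform import Rotation as Ro
        R=Ro.from_euler("xyz",R).as_matrix()
    return np.array(d["xyz"],float),v@R.T
def onplane(d,uv,z):
    o,v=rays(d,uv); return o+v*((z-o[2])/v[:,2])[:,None]
def bydepth(d,uv):
    o,v=rays(d,uv); u=np.array(uv,int).reshape(-1,2)
    return o+v*d["depth"][u[:,1],u[:,0]][:,None]
E
python3 - <<'E'
from h import *
for n in("scene","top"):
    d=snap(n);save(d,n+"0.png",s=1.4);print(n,d["xyz"],d["rotation"],d["camera_matrix"],d["dist_coeffs"])
print(env.get_state())
E
```

```text
pics
scene [1102.1460597  -913.97722874 1001.83187509] [ 0.88834381 -0.01811294  0.56538292] [[404.76858304   0.         282.32759496]
 [  0.         404.76858304 209.09840165]
 [  0.           0.           1.        ]] [-0.01096052  0.          0.          0.          0.        ]
top [ 334.76490096   -2.06943301 1652.67502622] [ 1.21548323e-01  9.13692084e-05 -1.59650386e+00] [[534.16581619   0.         280.96589637]
 [  0.         534.16581619 207.64767694]
 [  0.           0.           1.        ]] [-0.09239786  0.          0.          0.          0.        ]
{'time': 0.1, 'joints': array([ 1.3257873 ,  0.68995446, -0.19453862,  1.56626425,  0.15727237,
        0.9025029 , -0.21509399]), 'joint_velocities': array([-3.19604660e-04, -1.61161820e-03, -7.77656190e-04, -5.40195159e-03,
       -5.67375803e-04, -3.14595454e-07,  7.77646303e-04]), 'joint_efforts': array([-2.82563364e-03, -5.40590429e+01, -1.27157461e+00, -1.58982790e+01,
        9.31836083e-03,  4.42992925e-03, -1.40392189e-05]), 'tcp_pos': array([ 171.81785429, -600.3047338 ,  238.52433123]), 'tool_rot': array([-3.13985516e+00,  8.96907305e-05,  2.78891578e-01]), 'contact_force': array([-1.04437687,  0.28239667,  0.50660521]), 'wrist_torque': array([-0.06088103, -0.00347358,  0.03752612]), 'grip_force': 0.0, 'width': 86.0067745841202}
```

View pics/scene0.png

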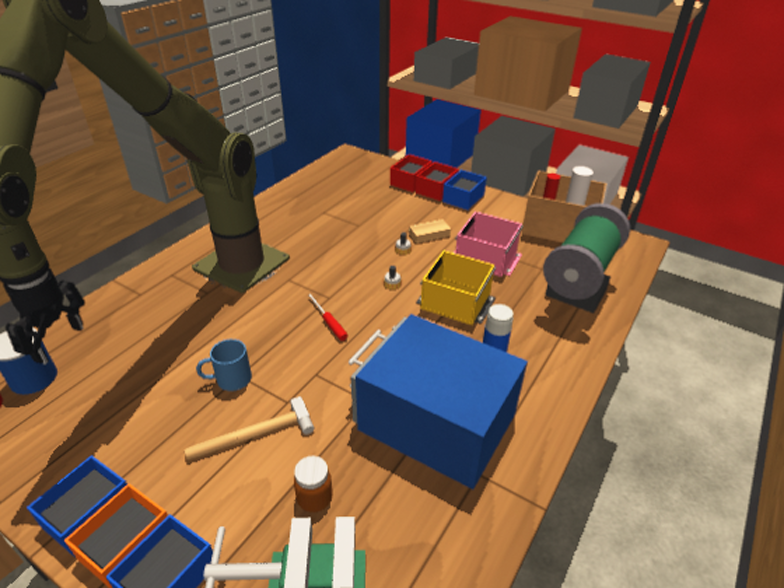

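View pics/top0.png

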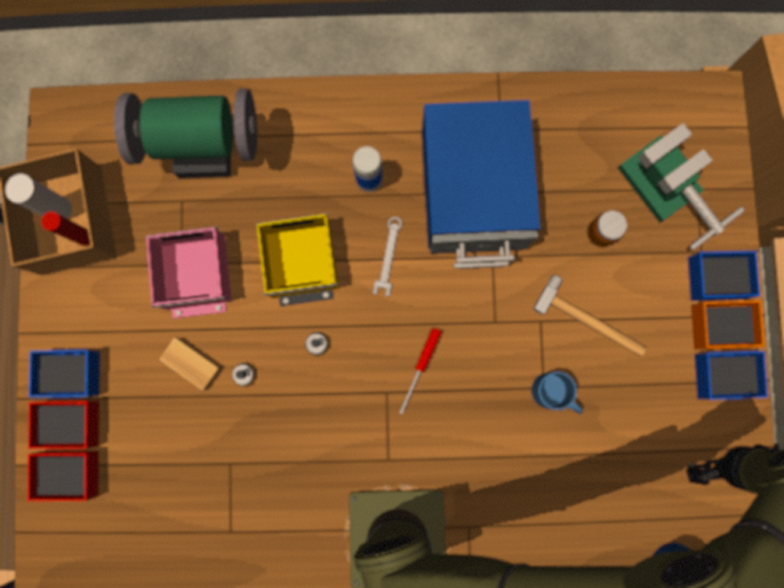

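Scene view: the yellow tub is at (458,287), the pink lookalike at (488,243), and two brushes at (403,243) and (392,277). Top view: the yellow tub is at (297,255) and the brushes at (316,343) and (243,374), with the pink tub at (187,268). The blue cabinet is at (480,170), with its handle at (484,258). The yellow tub fits the description and the pink one does not. Next I'll measure these and take one enlarged crop to confirm.

```bash
cat > meas.py <<'E'
from h import *
def cloud(d):
    h,w=d["depth"].shape; v,u=np.mgrid[0:h,0:w]
    uv=np.c_[u.ravel(),v.ravel()]; P=bydepth(d,uv).reshape(h,w,3); P[d["depth"]==0]=np.nan; return P
def brushes(d,P,box=None):
    out=[]
    x,y,z=P[...,0],P[...,1],P[...,2]
    m=((z>15)&(z<75)).astype(np.uint8)
    n,l,s,c=cv2.connectedComponentsWithStats(m)
    for i in range(1,n):
        if s[i,4]<60 or s[i,4]>2500: continue
        q=P[l==i]; print("comp",s[i,:5],c[i].round(1),np.nanmedian(q,0).round(0),"zmax",np.nanmax(q[:,2]).round(0))
E
python3 - <<'E'
from meas import *
d=snap("top");P=cloud(d);save(d,"crop1.png",(90,130,400,310),2.5)
brushes(d,P)
hsv=cv2.cvtColor(d["image"],cv2.COLOR_RGB2HSV)
x,y,z=P[...,0],P[...,1],P[...,2]
# tub rim
m=cv2.inRange(hsv,(22,120,60),(34,255,255))>0
m&=(z>93)&(z<108); 
for w in("all",):
    q=P[m]; print("rim",len(q),np.median(q[:,2])); r=cv2.minAreaRect(q[:,:2].astype(np.float32)); print(r)
v,u=np.nonzero(m); q=onplane(d,np.c_[u,v],100.); print(cv2.minAreaRect(q[:,:2].astype(np.float32)))
# cabinet top
m=cv2.inRange(hsv,(100,100,30),(125,255,255))>0
m&=(z>160)&(z<180)
v,u=np.nonzero(m); q=onplane(d,np.c_[u,v],170.); print("cab",len(q),np.median(z[m]),cv2.minAreaRect(q[:,:2].astype(np.float32)))
# handle
m=np.zeros_like(m); m[172:195,320:372]=1
mm=m&(z>115)&(z<150)
q=P[mm];v,u=np.nonzero(mm);print("h",len(q),np.c_[u,v][::12].tolist(),q[::12].round(0).tolist())
E
```

```text
comp [442  97  50  61 926] [465.4 132.5] [ 749. -591.   30.] zmax 75.0
comp [302 108  27  76 159] [311.1 161.4] [627. -88.  49.] zmax 75.0
comp [ 21 113  60  83 643] [ 64.3 160.9] [685. 649.  47.] zmax 75.0
comp [123 112  41  15 537] [142.9 119.1] [820. 417.  47.] zmax 61.0
comp [ 18 116  38  14 249] [ 38.1 122.4] [822. 754.  47.] zmax 75.0
comp [254 122  19  14  89] [264.1 131. ] [768.  39.  46.] zmax 74.0
comp [ 40 138  11  18 112] [ 45.3 147.5] [740. 728.  41.] zmax 73.0
comp [ 12 147  14  39 317] [ 19.2 165.8] [686. 809.  48.] zmax 75.0
comp [420 152  22  24 183] [427.2 166.9] [ 640. -454.   57.] zmax 74.0
comp [187 156  46  51 280] [201.1 172.6] [673. 261.  42.] zmax 75.0
comp [ 54 161  11  15  87] [ 59.5 169.6] [663. 675.  50.] zmax 75.0
comp [113 164  51  57 294] [152.2 198.7] [560. 366.  44.] zmax 75.0
comp [108 166  45  50 376] [119.1 186.2] [619. 506.  43.] zmax 75.0
comp [331 175  30   7 103] [346.5 177.6] [ 619. -210.   50.] zmax 73.0
comp [ 493  179   50   36 1572] [517.3 196.6] [ 546. -740.   45.] zmax 75.0
comp [323 186  40   5 141] [343.3 188.2] [ 583. -195.   63.] zm
[... 1629 characters left out ...]
4], [350, 184], [362, 184], [332, 185], [344, 185], [356, 185], [328, 186], [340, 186], [329, 187]] [[618.0, -144.0, 149.0], [618.0, -182.0, 143.0], [619.0, -218.0, 134.0], [620.0, -254.0, 123.0], [617.0, -142.0, 138.0], [618.0, -178.0, 128.0], [618.0, -225.0, 121.0], [614.0, -147.0, 139.0], [609.0, -145.0, 131.0], [602.0, -147.0, 137.0], [597.0, -150.0, 135.0], [589.0, -222.0, 136.0], [589.0, -147.0, 131.0], [587.0, -188.0, 133.0], [586.0, -222.0, 136.0], [585.0, -138.0, 136.0], [583.0, -172.0, 142.0], [583.0, -207.0, 138.0], [582.0, -242.0, 138.0], [582.0, -155.0, 138.0], [580.0, -189.0, 139.0], [580.0, -225.0, 135.0], [579.0, -143.0, 138.0], [579.0, -178.0, 135.0], [576.0, -146.0, 136.0]]
```

View pics/crop1.png

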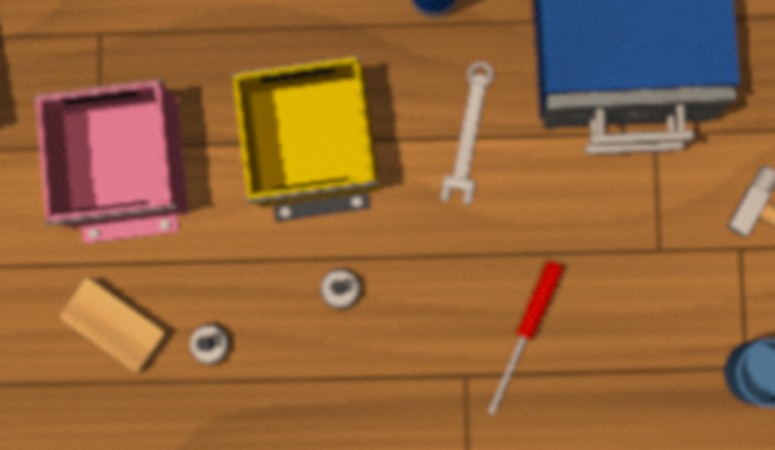

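The crop confirms it: yellow tub at (305,130), black seals visible, and the two brushes at (340,288) and (209,343). Measured sizes fit (rim 152×151 mm, cabinet width 221 mm). Next I'll move towards brush A.

```bash
cat > go.py <<'E'
import sys; from h import *
from scipy.spatial.transform import Rotation as Ro
def go(x,y,z,yaw=None):
    s=env.get_state(); p=s["tcp_pos"]; r=s["tool_rot"]; R=Ro.from_euler("xyz",r).as_matrix()
    d=R.T@(np.array([x,y,z])-p)
    t=0 if yaw is None else -((yaw-r[2]+np.pi)%(2*np.pi)-np.pi)
    print("now",p.round(1),r.round(3),"w%.1f g%.1f"%(s["width"],s["grip_force"]),"F",s["contact_force"].round(1),"t%.1f"%s["time"])
    print("-> tx %.1f ty %.1f tz %.1f roll %.3f"%(*d,t))
if __name__=="__main__": go(*map(float,sys.argv[1:]))
E
python3 go.py 450 -250 240 1.3
```

```text
now [ 171.8 -600.4  238.7] [-3.14   0.     0.279] w85.4 g0.0 F [ 0.3 -0.1  0.6] t0.1
-> tx 363.9 ty -260.3 tz -1.0 roll -1.021
```

```bash
python3 -m inch '[{"tx":91,"ty":-65,"roll":-0.25},{"tx":91,"ty":-65,"roll":-0.25},{"tx":182,"ty":-130,"roll":-0.5},{"tx":182,"ty":-130,"roll":-0.5},{"tx":273,"ty":-195,"roll":-0.75},{"tx":273,"ty":-195,"roll":-0.75},{"tx":364,"ty":-260,"roll":-1.02},{"tx":364,"ty":-260,"roll":-1.02}]'; python3 go.py 440 150 240 1.57
```

```text
now [ 171.8 -600.4  238.7] [-3.14   0.     0.279] w85.4 g0.0 F [ 0.3 -0.1  0.6] t0.1
-> tx 464.4 ty -647.6 tz -0.5 roll -1.291$[0]: bad value
```

All fields are probably required.

```bash
python3 -m inch '[{"fingers":1,"tx":91,"ty":-65,"tz":0,"roll":-0.25},{"fingers":1,"tx":91,"ty":-65,"tz":0,"roll":-0.25},{"fingers":1,"tx":182,"ty":-130,"tz":0,"roll":-0.5},{"fingers":1,"tx":182,"ty":-130,"tz":0,"roll":-0.5},{"fingers":1,"tx":273,"ty":-195,"tz":0,"roll":-0.75},{"fingers":1,"tx":273,"ty":-195,"tz":0,"roll":-0.75},{"fingers":1,"tx":364,"ty":-260,"tz":0,"roll":-1.02},{"fingers":1,"tx":364,"ty":-260,"tz":0,"roll":-1.02}]'; python3 go.py 440 150 240 1.57
```

```text
time: 0.95
tcp_pos: [421.7, -286.2, 239.3]
tool_rot: [-3.142, 0.0, 1.304]
contact_force: [1.0, -0.6, 0.7]
width: 85.5
grip_force: 0.0
now [ 421.7 -286.2  239.3] [-3.142  0.     1.304] w85.5 g0.0 F [ 1.  -0.6  0.7] t0.9
-> tx 425.6 ty -97.4 tz -0.8 roll -0.266
```

```bash
python3 -m inch '[{"fingers":1,"tx":426,"ty":-97,"tz":0,"roll":-0.26},{"fingers":1,"tx":426,"ty":-97,"tz":0,"roll":-0.26},{"fingers":1,"tx":426,"ty":-97,"tz":0,"roll":-0.26},{"fingers":1,"tx":426,"ty":-97,"tz":0,"roll":-0.26},{"fingers":1,"tx":426,"ty":-97,"tz":0,"roll":-0.26},{"fingers":1,"tx":426,"ty":-97,"tz":0,"roll":-0.26},{"fingers":1,"tx":426,"ty":-97,"tz":0,"roll":-0.26},{"fingers":1,"tx":426,"ty":-97,"tz":0,"roll":-0.26}]'; python3 go.py 440 150 240 1.57
python3 - <<'E'
from h import *
d=snap("wrist");save(d,"w1.png");print(d["xyz"],d["rotation"],np.nanmedian(d["depth"]))
E
```

```text
time: 1.75
tcp_pos: [440.0, 113.6, 239.3]
tool_rot: [3.142, 0.0, 1.559]
contact_force: [2.6, 0.1, -0.2]
width: 84.9
grip_force: 0.0
now [440.  113.6 239.3] [3.142 0.    1.559] w84.9 g0.0 F [ 2.6  0.1 -0.2] t1.8
-> tx 36.4 ty -0.4 tz -0.7 roll -0.011
[441.52325871 190.14860033 373.222485  ] [-0.30842602  0.00139154 -0.01239465] 352.1878
```

View pics/w1.png

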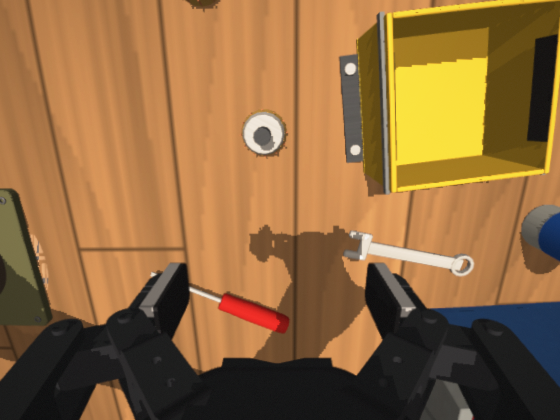

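The wrist view shows brush A with its hub at (263,136) and brush B at the top edge (203,2). The tub is at (460,95).

```bash
cat > wb.py <<'E'
from meas import *
def wb(d=None):
    d=d or snap("wrist"); P=cloud(d); z=P[...,2]; hsv=cv2.cvtColor(d["image"],cv2.COLOR_RGB2HSV)
    m=((z>52)&(z<68)).astype(np.uint8); n,l,s,c=cv2.connectedComponentsWithStats(m)
    for i in range(1,n):
        if s[i,4]<40 or s[i,4]>1200 : continue
        k=l==i; v,u=np.nonzero(k); q=onplane(d,np.c_[u,v],60.); (cx,cy),r=cv2.minEnclosingCircle(q[:,:2].astype(np.float32))
        print("hub px",c[i].round(0),"n",s[i,4],"xy %.1f %.1f r %.1f z %.1f"%(cx,cy,r,np.median(z[k])), "sat/val",np.median(hsv[k],0))
    return d,P
if __name__=="__main__": wb()
E
python3 wb.py; python3 go.py 440 150 240 1.57
```

```text
hub px [373. 120.] n 743 xy 540.1 190.0 r 75.8 z 60.4 sat/val [ 21. 203.  98.]
hub px [261. 150.] n 243 xy 425.5 164.9 r 8.9 z 59.4 sat/val [15. 21. 96.]
hub px [552. 257.] n 385 xy 776.0 41.6 r 29.4 z 59.1 sat/val [109. 196.  83.]
hub px [542. 343.] n 320 xy 786.6 -81.7 r 30.0 z 59.7 sat/val [107. 165.  84.]
now [440.5 121.3 240.1] [ 3.138 -0.007  1.572] w85.3 g0.0 F [-0.9  0.1  0.2] t1.9
-> tx 28.7 ty -0.4 tz 0.3 roll 0.002
```

```bash
python3 -m inch '[{"fingers":1,"tx":35,"ty":15,"tz":20,"roll":0},{"fingers":1,"tx":35,"ty":15,"tz":60,"roll":0},{"fingers":1,"tx":35,"ty":15,"tz":90,"roll":0},{"fingers":1,"tx":35,"ty":15,"tz":90,"roll":0},{"fingers":1,"tx":35,"ty":15,"tz":90,"roll":0}]'; python3 wb.py; python3 go.py 425.5 164 38 1.57
```

```text
time: 2.35
tcp_pos: [455.5, 146.2, 149.5]
tool_rot: [-3.141, 0.001, 1.559]
contact_force: [-0.3, 0.2, 0.9]
width: 85.2
grip_force: 0.0
hub px [488.  40.] n 464 xy 599.9 267.3 r 48.8 z 60.5 sat/val [ 21. 204.  97.]
hub px [237. 190.] n 455 xy 425.8 165.8 r 9.5 z 59.4 sat/val [15. 21. 98.]
hub px [461. 418.] n 91 xy 641.5 -77.7 r 14.9 z 53.9 sat/val [107. 164.  88.]
now [456.2 146.5 150.2] [ 3.14  -0.     1.558] w85.3 g0.0 F [-0.1  0.1 -0.9] t2.4
-> tx 17.1 ty -31.1 tz 112.2 roll -0.012
```

```bash
python3 -m inch '[{"fingers":1,"tx":18.5,"ty":-30.5,"tz":0,"roll":0},{"fingers":1,"tx":18.5,"ty":-30.5,"tz":40,"roll":0},{"fingers":1,"tx":18.5,"ty":-30.5,"tz":75,"roll":0},{"fingers":1,"tx":18.5,"ty":-30.5,"tz":112,"roll":0},{"fingers":1,"tx":18.5,"ty":-30.5,"tz":112,"roll":0},{"fingers":1,"tx":18.5,"ty":-30.5,"tz":112,"roll":0}]' 60; python3 -m inch '[{"fingers":-1,"tx":0,"ty":0,"tz":0,"roll":0},{"fingers":-1,"tx":0,"ty":0,"tz":0,"roll":0},{"fingers":-1,"tx":0,"ty":0,"tz":0,"roll":0},{"fingers":-1,"tx":0,"ty":0,"tz":0,"roll":0},{"fingers":-1,"tx":0,"ty":0,"tz":0,"roll":0},{"fingers":-1,"tx":0,"ty":0,"tz":0,"roll":0},{"fingers":-1,"tx":0,"ty":0,"tz":0,"roll":0},{"fingers":-1,"tx":0,"ty":0,"tz":0,"roll":0}]' 60; python3 go.py 425.7 165.5 38
```

```text
time: 3.0
tcp_pos: [426.0, 165.6, 38.4]
tool_rot: [3.14, -0.0, 1.559]
contact_force: [-0.1, 0.2, -0.0]
width: 85.6
grip_force: 0.0
time: 3.8
tcp_pos: [425.6, 165.5, 37.9]
tool_rot: [3.141, -0.0, 1.559]
contact_force: [-0.4, -0.4, 7.8]
width: 16.5
grip_force: 58.3
now [425.6 165.5  37.9] [ 3.141 -0.     1.559] w16.5 g58.3 F [-0.4 -0.4  7.8] t3.8
-> tx 0.0 ty 0.1 tz -0.1 roll 0.000
```

```bash
python3 -m inch '[{"fingers":-1,"tx":0,"ty":0,"tz":-30,"roll":0},{"fingers":-1,"tx":0,"ty":0,"tz":-70,"roll":0},{"fingers":-1,"tx":0,"ty":0,"tz":-110,"roll":0},{"fingers":-1,"tx":0,"ty":0,"tz":-150,"roll":0},{"fingers":-1,"tx":0,"ty":0,"tz":-150,"roll":0}]'; python3 go.py 614.5 164.5 190 1.69
```

```text
time: 4.3
tcp_pos: [427.5, 166.6, 191.3]
tool_rot: [3.134, -0.004, 1.558]
contact_force: [0.7, 0.3, -2.2]
width: 16.2
grip_force: 59.2
now [427.5 166.6 191.3] [ 3.134 -0.004  1.558] w16.2 g59.2 F [ 0.7  0.3 -2.2] t4.3
-> tx 0.3 ty 187.0 tz 2.7 roll -0.132
```

```bash
python3 -m inch '[{"fingers":-1,"tx":0,"ty":47,"tz":0,"roll":-0.07},{"fingers":-1,"tx":0,"ty":94,"tz":0,"roll":-0.13},{"fingers":-1,"tx":0,"ty":141,"tz":0,"roll":-0.13},{"fingers":-1,"tx":0,"ty":187,"tz":0,"roll":-0.13},{"fingers":-1,"tx":0,"ty":187,"tz":0,"roll":-0.13},{"fingers":-1,"tx":0,"ty":187,"tz":0,"roll":-0.13},{"fingers":-1,"tx":0,"ty":187,"tz":0,"roll":-0.13}]'; python3 go.py 614.5 164.5 46 1.69; python3 - <<'E'
from meas import *
d=snap("wrist");P=cloud(d);hsv=cv2.cvtColor(d["image"],cv2.COLOR_RGB2HSV);z=P[...,2]
save(d,"w2.png")
m=(cv2.inRange(hsv,(20,120,60),(34,255,255))>0)&(z>92)&(z<108)
v,u=np.nonzero(m);q=onplane(d,np.c_[u,v],100.);print(len(q),np.median(z[m]),cv2.minAreaRect(q[:,:2].astype(np.float32)))
E
```

```text
time: 5.0
tcp_pos: [610.3, 163.3, 186.0]
tool_rot: [-3.138, 0.001, 1.69]
contact_force: [-1.3, 0.9, -2.2]
width: 16.1
grip_force: 59.2
now [610.3 163.3 186. ] [-3.138e+00  1.000e-03  1.690e+00] w16.1 g59.2 F [-1.3  0.9 -2.2] t5.0
-> tx 0.8 ty 4.8 tz 140.0 roll 0.000
5625 99.00180215580329 ((612.3256225585938, 199.29742431640625), (148.9146270751953, 148.47607421875), 6.861795425415039)
```

View pics/w2.png

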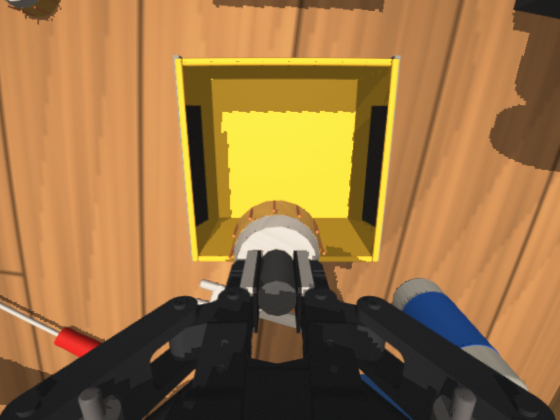

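The brush is held upright at (278,250), over the tub's near edge. The tub's centre is at about (611.5,198.5). I'll lower the brush.

```bash
python3 -m inch '[{"fingers":-1,"tx":2,"ty":4.5,"tz":0,"roll":0},{"fingers":-1,"tx":2,"ty":4.5,"tz":40,"roll":0},{"fingers":-1,"tx":2,"ty":4.5,"tz":80,"roll":0},{"fingers":-1,"tx":2,"ty":4.5,"tz":115,"roll":0},{"fingers":-1,"tx":2,"ty":4.5,"tz":137,"roll":0},{"fingers":-1,"tx":2,"ty":4.5,"tz":141,"roll":0},{"fingers":-1,"tx":2,"ty":4.5,"tz":141,"roll":0}]'; python3 -m inch '[{"fingers":-0.1,"tx":0,"ty":0,"tz":0,"roll":0},{"fingers":-0.1,"tx":0,"ty":0,"tz":0,"roll":0},{"fingers":-0.1,"tx":0,"ty":0,"tz":0,"roll":0},{"fingers":-0.1,"tx":0,"ty":0,"tz":0,"roll":0}]'; python3 go.py 607 232 46
```

```text
time: 5.75
tcp_pos: [616.3, 166.1, 46.3]
tool_rot: [-3.141, 0.0, 1.69]
contact_force: [-0.2, 0.1, -0.9]
width: 16.3
grip_force: 59.4
time: 6.15
tcp_pos: [617.1, 165.8, 47.2]
tool_rot: [3.14, -0.0, 1.689]
contact_force: [-0.4, -0.3, 0.5]
width: 38.2
grip_force: 0.0
now [617.1 165.8  47.2] [ 3.14  -0.     1.689] w38.2 g0.0 F [-0.4 -0.3  0.5] t6.2
-> tx 66.9 ty -2.3 tz 1.3 roll 0.000
```

Retreat up and go towards brush B (about (360,324)).

```bash
python3 -m inch '[{"fingers":-0.1,"tx":0,"ty":0,"tz":-40,"roll":0},{"fingers":-0.1,"tx":0,"ty":0,"tz":-80,"roll":0},{"fingers":-0.1,"tx":0,"ty":0,"tz":-120,"roll":0},{"fingers":-0.1,"tx":0,"ty":0,"tz":-130,"roll":0},{"fingers":-0.1,"tx":0,"ty":0,"tz":-130,"roll":0}]'; python3 go.py 375 300 170 1.69; python3 - <<'E'
from meas import *
d=snap("top");P=cloud(d);z=P[...,2]
m=((z>15)&(z<75)).astype(np.uint8); n,l,s,c=cv2.connectedComponentsWithStats(m)
for i in range(1,n):
    q=np.nanmedian(P[l==i],0)
    if 100<s[i,4]<300 and max(s[i,2],s[i,3])<25: print(c[i].round(0),s[i,2:5],q.round(0))
E
```

```text
time: 6.65
tcp_pos: [617.8, 166.2, 178.5]
tool_rot: [3.137, -0.001, 1.688]
contact_force: [-0.3, -0.4, -0.7]
width: 38.2
grip_force: 0.0
now [617.8 166.2 178.5] [ 3.137e+00 -1.000e-03  1.688e+00] w38.2 g0.0 F [-0.3 -0.4 -0.7] t6.7
-> tx 161.4 ty -225.4 tz 7.7 roll -0.002
[ 45. 147.] [ 12  18 116] [739. 728.  43.]
[427. 167.] [ 22  24 183] [ 640. -456.   53.]
[173. 267.] [ 17  17 204] [359. 323.  28.]
[516. 399.] [ 24  18 179] [ -61. -692.   47.]
```

```bash
python3 -m inch '[{"fingers":1,"tx":30,"ty":-42,"tz":0,"roll":0},{"fingers":1,"tx":60,"ty":-84,"tz":0,"roll":0},{"fingers":1,"tx":100,"ty":-140,"tz":0,"roll":0},{"fingers":1,"tx":161,"ty":-225,"tz":10,"roll":0},{"fingers":1,"tx":161,"ty":-225,"tz":20,"roll":0},{"fingers":1,"tx":161,"ty":-225,"tz":28,"roll":0},{"fingers":1,"tx":161,"ty":-225,"tz":28,"roll":0},{"fingers":1,"tx":161,"ty":-225,"tz":28,"roll":0}]'; python3 wb.py; python3 go.py 362 325 38
```

```text
time: 7.5
tcp_pos: [373.2, 298.3, 146.9]
tool_rot: [-3.139, 0.003, 1.69]
contact_force: [1.2, -0.7, -0.2]
width: 85.3
grip_force: 0.0
hub px [550. 160.] n 53 xy 569.8 364.8 r 7.5 z 60.9 sat/val [176. 125. 168.]
hub px [265. 176.] n 471 xy 361.4 326.9 r 9.3 z 59.4 sat/val [15. 21. 98.]
hub px [434. 395.] n 230 xy 548.0 130.4 r 22.7 z 63.2 sat/val [ 21. 202.  97.]
now [374.5 298.  147.3] [-3.140e+00  2.000e-03  1.688e+00] w85.5 g0.0 F [-0.3  0.2 -0.1] t7.5
-> tx 28.5 ty -9.1 tz 109.3 roll 0.000
```

```bash
python3 -m inch '[{"fingers":1,"tx":30,"ty":-9.5,"tz":0,"roll":0},{"fingers":1,"tx":30,"ty":-9.5,"tz":40,"roll":0},{"fingers":1,"tx":30,"ty":-9.5,"tz":75,"roll":0},{"fingers":1,"tx":30,"ty":-9.5,"tz":109,"roll":0},{"fingers":1,"tx":30,"ty":-9.5,"tz":109,"roll":0},{"fingers":1,"tx":30,"ty":-9.5,"tz":109,"roll":0}]' 60; python3 -m inch '[{"fingers":-1,"tx":30,"ty":0,"tz":0,"roll":0}]' 5 2>/dev/null | head -0; python3 go.py 361.4 326.9 38
```

```text
time: 8.15
tcp_pos: [362.1, 326.8, 39.2]
tool_rot: [-3.142, 0.001, 1.687]
contact_force: [0.2, 0.4, 0.1]
width: 85.5
grip_force: 0.0
now [360.  352.2  40.4] [3.141 0.007 1.682] w72.9 g0.0 F [ 0.6  0.7 -0.6] t8.2
-> tx -25.3 ty -1.4 tz 2.6 roll 0.000
```

I sent a stray row there by mistake, which shifted the tool 30 mm along the open gap with no contact force. I'll back it out, rise and check the brush again.

```bash
python3 -m inch '[{"fingers":1,"tx":0,"ty":0,"tz":-50,"roll":0},{"fingers":1,"tx":-58,"ty":10,"tz":-109,"roll":0},{"fingers":1,"tx":-58,"ty":10,"tz":-109,"roll":0},{"fingers":1,"tx":-58,"ty":10,"tz":-109,"roll":0},{"fingers":1,"tx":-58,"ty":10,"tz":-109,"roll":0}]' 60; python3 wb.py; python3 go.py 361.4 326.9 38
```

```text
time: 8.75
tcp_pos: [376.0, 300.9, 150.4]
tool_rot: [3.138, -0.002, 1.686]
contact_force: [0.4, 0.1, -0.7]
width: 85.7
grip_force: 0.0
hub px [544. 162.] n 98 xy 573.5 365.5 r 12.6 z 60.5 sat/val [175. 125. 169.]
hub px [261. 179.] n 455 xy 361.5 326.7 r 9.3 z 59.5 sat/val [15. 21. 99.]
hub px [429. 401.] n 74 xy 551.0 123.0 r 14.3 z 65.2 sat/val [ 21. 202.  97.]
hub px [464. 404.] n 57 xy 588.0 123.7 r 9.5 z 63.4 sat/val [ 21. 203. 159.]
now [375.2 301.6 149.6] [ 3.139e+00 -2.000e-03  1.688e+00] w85.7 g0.0 F [ 0.   0.3 -0.3] t8.8
-> tx 26.5 ty -11.0 tz 111.6 roll 0.000
```

The brush hasn't moved. Grasp now.

```bash
python3 -m inch '[{"fingers":1,"tx":26.5,"ty":-10.5,"tz":0,"roll":0},{"fingers":1,"tx":26.5,"ty":-10.5,"tz":40,"roll":0},{"fingers":1,"tx":26.5,"ty":-10.5,"tz":75,"roll":0},{"fingers":1,"tx":26.5,"ty":-10.5,"tz":111,"roll":0},{"fingers":1,"tx":26.5,"ty":-10.5,"tz":111,"roll":0},{"fingers":1,"tx":26.5,"ty":-10.5,"tz":111,"roll":0}]' 60; python3 -m inch '[{"fingers":-1,"tx":0,"ty":0,"tz":0,"roll":0},{"fingers":-1,"tx":0,"ty":0,"tz":0,"roll":0},{"fingers":-1,"tx":0,"ty":0,"tz":0,"roll":0},{"fingers":-1,"tx":0,"ty":0,"tz":0,"roll":0},{"fingers":-1,"tx":0,"ty":0,"tz":0,"roll":0},{"fingers":-1,"tx":0,"ty":0,"tz":0,"roll":0},{"fingers":-1,"tx":0,"ty":0,"tz":0,"roll":0},{"fingers":-1,"tx":0,"ty":0,"tz":0,"roll":0}]' 60;  python3 -m inch '[{"fingers":-1,"tx":0,"ty":0,"tz":-30,"roll":0},{"fingers":-1,"tx":0,"ty":0,"tz":-70,"roll":0},{"fingers":-1,"tx":0,"ty":0,"tz":-110,"roll":0},{"fingers":-1,"tx":0,"ty":0,"tz":-150,"roll":0},{"fingers":-1,"tx":0,"ty":0,"tz":-150,"roll":0}]'; python3 go.py 608 232 190
```

```text
time: 9.4
tcp_pos: [360.1, 326.7, 37.1]
tool_rot: [-3.14, 0.001, 1.691]
contact_force: [0.8, -0.2, 0.0]
width: 85.4
grip_force: 0.0
time: 10.2
tcp_pos: [361.3, 326.3, 38.0]
tool_rot: [3.14, -0.0, 1.688]
contact_force: [0.1, -0.6, 6.3]
width: 16.4
grip_force: 58.3
time: 10.7
tcp_pos: [362.6, 328.4, 191.5]
tool_rot: [3.135, -0.006, 1.688]
contact_force: [1.4, 1.4, -2.0]
width: 16.7
grip_force: 59.2
now [362.6 328.4 191.5] [ 3.135 -0.006  1.688] w16.7 g59.2 F [ 1.4  1.4 -2. ] t10.7
-> tx -124.4 ty 232.5 tz 2.3 roll 0.000
```

```bash
python3 -m inch '[{"fingers":-1,"tx":-21,"ty":39,"tz":0,"roll":0},{"fingers":-1,"tx":-42,"ty":78,"tz":0,"roll":0},{"fingers":-1,"tx":-63,"ty":117,"tz":0,"roll":0},{"fingers":-1,"tx":-84,"ty":156,"tz":0,"roll":0},{"fingers":-1,"tx":-105,"ty":195,"tz":0,"roll":0},{"fingers":-1,"tx":-124,"ty":232,"tz":0,"roll":0},{"fingers":-1,"tx":-124,"ty":232,"tz":0,"roll":0},{"fingers":-1,"tx":-124,"ty":232,"tz":0,"roll":0}]'; python3 go.py 608 232 46; python3 - <<'E'
from h import *
d=snap("top");save(d,"t2.png",(150,120,280,280),4)
E
```

```text
time: 11.5
tcp_pos: [605.6, 228.9, 185.4]
tool_rot: [-3.139, 0.001, 1.687]
contact_force: [-1.2, 1.0, -1.3]
width: 16.1
grip_force: 59.2
now [605.6 228.9 185.4] [-3.139e+00  1.000e-03  1.687e+00] w16.1 g59.2 F [-1.2  1.  -1.3] t11.5
-> tx 3.0 ty 3.1 tz 139.3 roll 0.000
```

View pics/t2.png

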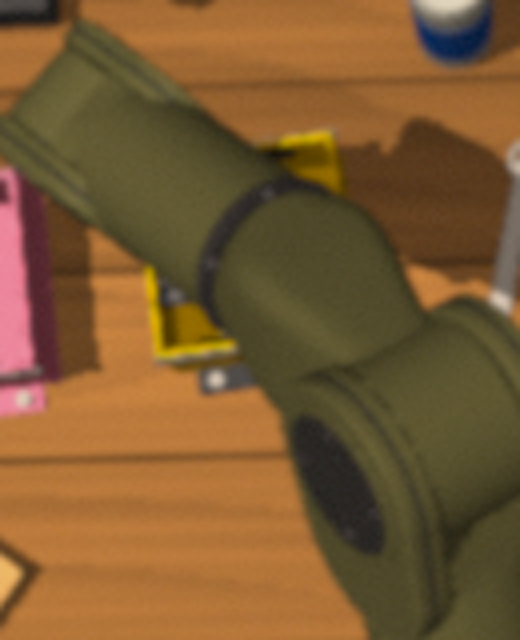

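The arm hides the tub, so this view doesn't help. I'll lower the brush and check the contact force.

```bash
python3 -m inch '[{"fingers":-1,"tx":3,"ty":1.5,"tz":0,"roll":0},{"fingers":-1,"tx":3,"ty":1.5,"tz":40,"roll":0},{"fingers":-1,"tx":3,"ty":1.5,"tz":80,"roll":0},{"fingers":-1,"tx":3,"ty":1.5,"tz":115,"roll":0},{"fingers":-1,"tx":3,"ty":1.5,"tz":137,"roll":0},{"fingers":-1,"tx":3,"ty":1.5,"tz":140,"roll":0},{"fingers":-1,"tx":3,"ty":1.5,"tz":140,"roll":0}]'; python3 -m inch '[{"fingers":-0.1,"tx":0,"ty":0,"tz":0,"roll":0},{"fingers":-0.1,"tx":0,"ty":0,"tz":0,"roll":0},{"fingers":-0.1,"tx":0,"ty":0,"tz":0,"roll":0},{"fingers":-0.1,"tx":0,"ty":0,"tz":0,"roll":0}]';python3 -m inch '[{"fingers":-0.1,"tx":0,"ty":0,"tz":-40,"roll":0},{"fingers":-0.1,"tx":0,"ty":0,"tz":-80,"roll":0},{"fingers":-0.1,"tx":0,"ty":0,"tz":-120,"roll":0},{"fingers":-0.1,"tx":0,"ty":0,"tz":-170,"roll":0},{"fingers":-0.1,"tx":0,"ty":0,"tz":-200,"roll":0},{"fingers":-0.1,"tx":-30,"ty":0,"tz":-200,"roll":0},{"fingers":-0.1,"tx":-60,"ty":0,"tz":-200,"roll":0},{"fingers":-0.1,"tx":-60,"ty":0,"tz":-200,"roll":0}]'; python3 go.py 581 -193 215 1.594; python3 - <<'E'
from wb import *
d,P=wb();save(d,"w3.png")
E
```

```text
time: 12.25
tcp_pos: [606.2, 234.7, 47.4]
tool_rot: [-3.141, -0.0, 1.691]
contact_force: [-0.2, 0.0, -1.3]
width: 16.8
grip_force: 58.6
time: 12.65
tcp_pos: [607.6, 233.7, 48.3]
tool_rot: [3.14, -0.0, 1.689]
contact_force: [0.5, -0.8, -0.6]
width: 38.3
grip_force: 0.0
time: 13.45
tcp_pos: [615.6, 167.1, 247.4]
tool_rot: [3.141, 0.006, 1.681]
contact_force: [0.1, -0.7, -0.0]
width: 38.5
grip_force: 0.0
now [615.6 167.1 247.4] [3.141 0.006 1.681] w38.5 g0.0 F [ 0.1 -0.7 -0. ] t13.4
-> tx -353.9 ty -74.1 tz 34.4 roll 0.087
hub px [334.  89.] n 162 xy 645.1 262.1 r 34.2 z 60.2 sat/val [ 21. 201. 109.]
hub px [223.  89.] n 185 xy 568.0 253.3 r 36.0 z 59.5 sat/val [ 21. 201. 109.]
hub px [276. 117.] n 254 xy 607.2 234.7 r 9.0 z 64.3 sat/val [ 15.  21. 108.]
hub px [278. 185.] n 244 xy 616.7 166.0 r 10.3 z 64.3 sat/val [ 15.  22. 105.]
hub px [277. 216.] n 711 xy 619.5 135.3 r 72.1 z 60.2 sat/val [ 21. 202. 185.]
hub px [401. 283.] n 417 xy 789.4 47.9 r 29.9 z 60.3 sat/val [109. 193. 124.]
hub px [383. 375.] n 156 xy 792.1 -81.4 r 17.6 z 61.4 sat/val [108. 160.  97.]
```

View pics/w3.png

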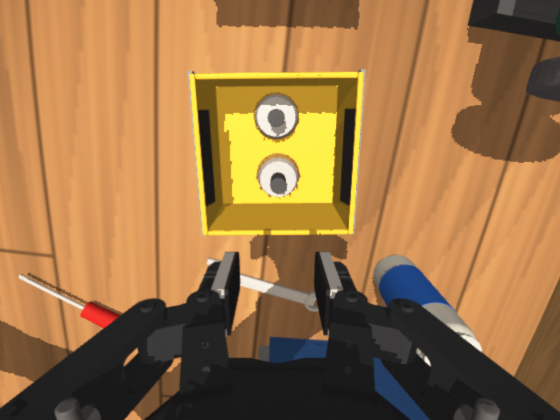

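Both brushes stand upright in the tub, hubs at (276,117) and (278,183), hub tops at z≈64. Next is the drawer handle.

```bash
python3 -m inch '[{"fingers":-0.1,"tx":-48,"ty":-10,"tz":0,"roll":0.03},{"fingers":-0.1,"tx":-96,"ty":-20,"tz":0,"roll":0.087},{"fingers":-0.1,"tx":-144,"ty":-30,"tz":0,"roll":0.087},{"fingers":-0.1,"tx":-192,"ty":-40,"tz":0,"roll":0.087},{"fingers":-0.1,"tx":-240,"ty":-50,"tz":0,"roll":0.087},{"fingers":-0.1,"tx":-288,"ty":-60,"tz":0,"roll":0.087},{"fingers":-0.1,"tx":-336,"ty":-70,"tz":0,"roll":0.087},{"fingers":-0.1,"tx":-370,"ty":-74,"tz":0,"roll":0.087}]';  python3 -m inch '[{"fingers":-0.4,"tx":0,"ty":0,"tz":0,"roll":0},{"fingers":-0.4,"tx":0,"ty":0,"tz":0,"roll":0}]'; python3 - <<'E'
from meas import *
d=snap("wrist");P=cloud(d);save(d,"w4.png")
z=P[...,2];x=P[...,0];y=P[...,1]
hsv=cv2.cvtColor(d["image"],cv2.COLOR_RGB2HSV)
m=(z>118)&(z<145)&(x>560)&(x<600)&(y>-260)&(y<-125)
q=P[m];print(len(q),q.min(0),q.max(0),np.median(q,0))
v,u=np.nonzero(m);q=onplane(d,np.c_[u,v],133.)[:,:2].astype(np.float32);print(cv2.minAreaRect(q))
m=(z>164)&(z<174)&(cv2.inRange(hsv,(100,100,30),(125,255,255))>0);v,u=np.nonzero(m);q=onplane(d,np.c_[u,v],170.);print("cab",len(q),q.min(0),q.max(0))
print(np.percentile(q[:,0],1))
E
python3 go.py 581 -193 215 1.594
```

```text
time: 14.3
tcp_pos: [583.3, -205.5, 247.3]
tool_rot: [-3.141, 0.001, 1.599]
contact_force: [0.9, -0.8, -0.6]
width: 38.3
grip_force: 0.0
time: 14.5
tcp_pos: [584.3, -201.7, 247.3]
tool_rot: [3.141, -0.001, 1.601]
contact_force: [-0.1, 1.1, 0.6]
width: 25.3
grip_force: 0.0
1927 [ 578.98707767 -257.12657045  130.37638978] [ 599.89406087 -137.03939344  139.02014165] [ 585.80738618 -188.64339034  135.96990756]
((590.4390869140625, -197.4016876220703), (20.896221160888672, 120.80997467041016), 0.9684485793113708)
cab 56893 [ 631.49580169 -302.16668881  170.        ] [834.63181647 -83.30245181 170.        ]
634.9488447873387
now [ 584.6 -200.   247.5] [ 3.141e+00 -2.000e-03  1.604e+00] w26.0 g0.0 F [-0.3  0.6 -0.4] t14.6
-> tx 7.1 ty -3.4 tz 32.5 roll 0.010
```

View pics/w4.png

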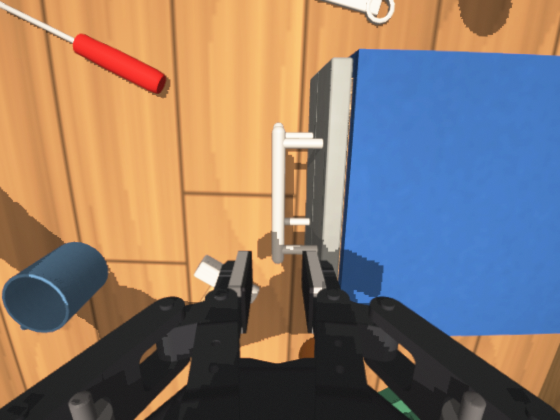

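The handle bar runs along column 278, rows 125–262, with the drawer front to its right. I'll refine the bar's centre line.

```bash
python3 - <<'E'
from meas import *
d=snap("wrist");P=cloud(d)
z=P[...,2];x=P[...,0];y=P[...,1]
for a,b in((-245,-225),(-225,-205),(-195,-180),(-180,-160)):
    m=(z>120)&(z<145)&(x>565)&(x<593)&(y>a)&(y<b)
    q=P[m];print(a,len(q),"x %.1f..%.1f"%tuple(np.percentile(q[:,0],[2,98])),"ztop %.1f"%np.percentile(q[:,2],95))
    m=(z>140)&(z<160)&(x>600)&(x<640)&(y>a)&(y<b);q=P[m];print("  panel x %.1f ztop %.1f"%(np.percentile(q[:,0],2),np.median(q[:,2])))
E
python3 go.py 581 -193 215 1.594
```

```text
-245 271 x 580.9..592.7 ztop 137.7
  panel x 620.9 ztop 156.7
-225 285 x 580.4..591.0 ztop 137.5
  panel x 620.5 ztop 156.7
-195 228 x 579.6..589.9 ztop 137.7
  panel x 619.8 ztop 156.7
-180 336 x 579.1..589.9 ztop 137.5
  panel x 619.4 ztop 156.7
now [ 584.7 -199.4  247.6] [ 3.141e+00 -2.000e-03  1.605e+00] w25.7 g0.0 F [ 0.3  0.  -0.5] t14.6
-> tx 6.4 ty -3.5 tz 32.6 roll 0.011
```

```bash
python3 -m inch '[{"fingers":-0.4,"tx":2,"ty":0.5,"tz":40,"roll":0.01},{"fingers":-0.4,"tx":2,"ty":0.5,"tz":70,"roll":0.01},{"fingers":-0.4,"tx":2,"ty":0.5,"tz":90,"roll":0.01},{"fingers":-0.4,"tx":2,"ty":0.5,"tz":110,"roll":0.01},{"fingers":-0.4,"tx":2,"ty":0.5,"tz":126,"roll":0.01},{"fingers":-0.4,"tx":2,"ty":0.5,"tz":126,"roll":0.01}]';  python3 -m inch '[{"fingers":-1,"tx":0,"ty":0,"tz":0,"roll":0},{"fingers":-1,"tx":0,"ty":0,"tz":0,"roll":0},{"fingers":-1,"tx":0,"ty":0,"tz":0,"roll":0},{"fingers":-1,"tx":0,"ty":0,"tz":0,"roll":0}]' 50; python3 go.py 387.4 -202 121
```

```text
time: 15.2
tcp_pos: [585.3, -197.5, 122.7]
tool_rot: [3.141, -0.001, 1.595]
contact_force: [-3.8, 1.5, 7.3]
width: 25.8
grip_force: 4.0
time: 15.6
tcp_pos: [585.4, -198.1, 122.3]
tool_rot: [3.14, -0.001, 1.594]
contact_force: [-1.6, 1.2, 4.4]
width: 9.0
grip_force: 48.7
now [ 585.4 -198.1  122.3] [ 3.140e+00 -1.000e-03  1.594e+00] w9.0 g48.7 F [-1.6  1.2  4.4] t15.6
-> tx 0.7 ty -198.1 tz 1.0 roll 0.000
```

```bash
python3 -m inch '[{"fingers":-1,"tx":0,"ty":-15,"tz":0,"roll":0},{"fingers":-1,"tx":0,"ty":-35,"tz":0,"roll":0},{"fingers":-1,"tx":0,"ty":-60,"tz":0,"roll":0},{"fingers":-1,"tx":0,"ty":-85,"tz":0,"roll":0},{"fingers":-1,"tx":0,"ty":-110,"tz":0,"roll":0},{"fingers":-1,"tx":0,"ty":-135,"tz":0,"roll":0},{"fingers":-1,"tx":0,"ty":-155,"tz":0,"roll":0},{"fingers":-1,"tx":0,"ty":-155,"tz":0,"roll":0}]'; python3 go.py 386 -202 121
```

```text
time: 16.4
tcp_pos: [427.0, -202.0, 122.2]
tool_rot: [-3.139, -0.0, 1.594]
contact_force: [-1.0, 1.9, 7.0]
width: 9.0
grip_force: 50.4
now [ 427.  -202.   122.2] [-3.139 -0.     1.594] w9.0 g50.4 F [-1.   1.9  7. ] t16.4
-> tx 0.9 ty -41.0 tz 1.3 roll 0.000
```

```bash
python3 -m inch '[{"fingers":-1,"tx":0,"ty":-15,"tz":0,"roll":0},{"fingers":-1,"tx":0,"ty":-30,"tz":0,"roll":0},{"fingers":-1,"tx":0,"ty":-45,"tz":0,"roll":0},{"fingers":-1,"tx":0,"ty":-45,"tz":0,"roll":0},{"fingers":-1,"tx":0,"ty":-45,"tz":0,"roll":0}]';python3 -m inch '[{"fingers":-0.4,"tx":0,"ty":0,"tz":0,"roll":0},{"fingers":-0.4,"tx":0,"ty":0,"tz":0,"roll":0},{"fingers":-0.4,"tx":0,"ty":0,"tz":0,"roll":0}]'; python3 -m inch '[{"fingers":-0.4,"tx":0,"ty":0,"tz":-20,"roll":0},{"fingers":-0.4,"tx":0,"ty":0,"tz":-50,"roll":0},{"fingers":-0.4,"tx":0,"ty":0,"tz":-90,"roll":0},{"fingers":-0.4,"tx":0,"ty":0,"tz":-130,"roll":0},{"fingers":-0.4,"tx":0,"ty":30,"tz":-150,"roll":0},{"fingers":-0.4,"tx":-20,"ty":60,"tz":-150,"roll":0},{"fingers":-0.4,"tx":-40,"ty":60,"tz":-150,"roll":0},{"fingers":-0.4,"tx":-40,"ty":60,"tz":-150,"roll":0}]'; python3 -m inch '[{"fingers":-0.4,"tx":0,"ty":0,"tz":0,"roll":0},{"fingers":-0.4,"tx":0,"ty":0,"tz":0,"roll":0}]'; python3 - <<'E'
from meas import *
d=snap("wrist");P=cloud(d);save(d,"w5.png")
z=P[...,2];x=P[...,0];y=P[...,1]
hsv=cv2.cvtColor(d["image"],cv2.COLOR_RGB2HSV)
red=(cv2.inRange(hsv,(0,120,60),(8,255,255))|cv2.inRange(hsv,(172,120,60),(180,255,255)))>0
m=red&(z>100)&(z<130);v,u=np.nonzero(m);print(len(u),np.median(z[m]))
q=onplane(d,np.c_[u,v],115.);print(cv2.minAreaRect(q[:,:2].astype(np.float32)))
m=(z>140)&(z<154)&(x>430)&(x<640);
m=(hsv[...,2]<90)&(z>143)&(z<153)&(abs(x-510)<80)&(abs(y+195)<60);v,u=np.nonzero(m);q=onplane(d,np.c_[u,v],149.);print("bar",len(u),np.median(z[m]),cv2.minAreaRect(q[:,:2].astype(np.float32)))
E
python3 go.py 505 -195 160
```

```text
time: 16.9
tcp_pos: [385.2, -203.0, 122.1]
tool_rot: [3.14, -0.0, 1.594]
contact_force: [0.4, 2.2, 9.5]
width: 9.0
grip_force: 50.8
time: 17.2
tcp_pos: [385.1, -204.2, 121.2]
tool_rot: [3.141, 0.0, 1.592]
contact_force: [-0.4, -0.7, 0.3]
width: 25.7
grip_force: 0.1
time: 18.0
tcp_pos: [445.6, -245.9, 270.8]
tool_rot: [-3.141, 0.001, 1.587]
contact_force: [-1.2, -0.5, -0.9]
width: 25.4
grip_force: 0.0
time: 18.2
tcp_pos: [444.9, -241.9, 271.1]
tool_rot: [-3.141, -0.001, 1.593]
contact_force: [-0.0, 0.1, 0.3]
width: 25.6
grip_force: 0.0
22686 114.31114530694677
((526.85302734375, -194.82862854003906), (148.54994201660156, 148.5), 2.6070785522460938)
bar 1727 148.03338617992955 ((525.481689453125, -194.66549682617188), (16.0316162109375, 76.82453155517578), 2.425842523574829)
now [ 445.  -241.9  271.2] [-3.141e+00 -1.000e-03  1.593e+00] w25.6 g0.0 F [-0.5 -0.3  0.3] t18.2
-> tx 45.5 ty 61.2 tz 111.2 roll 0.000
```

View pics/w5.png

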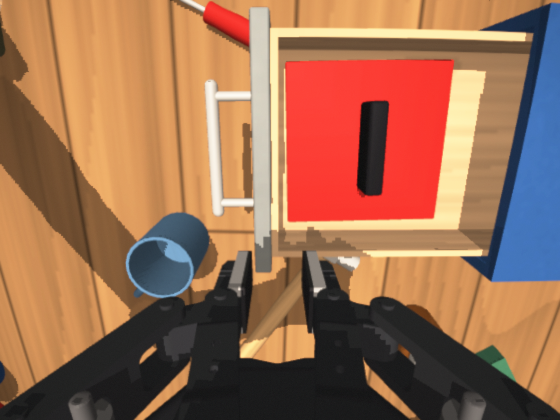

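The drawer is open with the red lid clear: plate centre at (368,140), black bar at (373,147). It measures 148.5 mm square, top at z≈114.5, with the bar at (525.7,-194.7). Grasp it.

```bash
python3 go.py 526 -194.7 127 1.615; python3 -m inch '[{"fingers":0.3,"tx":24,"ty":41,"tz":0,"roll":-0.022},{"fingers":0.3,"tx":45,"ty":82,"tz":20,"roll":-0.022},{"fingers":0.3,"tx":45,"ty":82,"tz":60,"roll":-0.022},{"fingers":0.3,"tx":45,"ty":82,"tz":60,"roll":-0.022},{"fingers":0.3,"tx":45,"ty":82,"tz":60,"roll":-0.022},{"fingers":0.3,"tx":45,"ty":82,"tz":60,"roll":-0.022}]'; python3 go.py 526 -194.7 127 1.615
```

```text
now [ 445.  -241.9  271.2] [-3.141e+00 -1.000e-03  1.593e+00] w25.6 g0.0 F [-0.5 -0.3  0.3] t18.2
-> tx 45.3 ty 82.2 tz 144.2 roll -0.022
time: 18.85
tcp_pos: [526.7, -196.8, 212.8]
tool_rot: [3.14, 0.001, 1.613]
contact_force: [0.7, 0.2, 0.3]
width: 55.7
grip_force: 0.0
now [ 526.7 -196.8  212.8] [3.140e+00 1.000e-03 1.613e+00] w55.7 g0.0 F [0.7 0.2 0.3] t18.9
-> tx 2.3 ty -0.8 tz 85.8 roll -0.002
```

```bash
python3 -m inch '[{"fingers":0.3,"tx":1,"ty":0,"tz":30,"roll":0},{"fingers":0.3,"tx":1,"ty":0,"tz":60,"roll":0},{"fingers":0.3,"tx":1,"ty":0,"tz":80,"roll":0},{"fingers":0.3,"tx":1,"ty":0,"tz":85,"roll":0},{"fingers":0.3,"tx":1,"ty":0,"tz":85,"roll":0}]'; python3 -m inch '[{"fingers":-1,"tx":0,"ty":0,"tz":0,"roll":0},{"fingers":-1,"tx":0,"ty":0,"tz":0,"roll":0},{"fingers":-1,"tx":0,"ty":0,"tz":0,"roll":0},{"fingers":-1,"tx":0,"ty":0,"tz":0,"roll":0},{"fingers":-1,"tx":0,"ty":0,"tz":0,"roll":0},{"fingers":-1,"tx":0,"ty":0,"tz":0,"roll":0}]' 100; python3 -m inch '[{"fingers":-1,"tx":0,"ty":0,"tz":-15,"roll":0},{"fingers":-1,"tx":0,"ty":0,"tz":-40,"roll":0},{"fingers":-1,"tx":0,"ty":0,"tz":-70,"roll":0},{"fingers":-1,"tx":0,"ty":0,"tz":-100,"roll":0},{"fingers":-1,"tx":0,"ty":0,"tz":-130,"roll":0},{"fingers":-1,"tx":0,"ty":0,"tz":-130,"roll":0}]' 100; python3 go.py 611 198 245 1.690
```

```text
time: 19.35
tcp_pos: [526.7, -195.9, 127.2]
tool_rot: [3.141, 0.001, 1.613]
contact_force: [0.4, -0.3, -0.1]
width: 55.4
grip_force: 0.0
time: 19.95
tcp_pos: [527.5, -195.6, 127.8]
tool_rot: [3.139, 0.001, 1.614]
contact_force: [-0.2, -0.4, 6.1]
width: 14.6
grip_force: 98.2
time: 20.55
tcp_pos: [528.9, -195.3, 260.3]
tool_rot: [3.134, 0.002, 1.614]
contact_force: [1.4, 0.6, -1.7]
width: 14.3
grip_force: 98.0
now [ 528.9 -195.3  260.3] [3.134e+00 2.000e-03 1.614e+00] w14.3 g98.0 F [ 1.4  0.6 -1.7] t20.6
-> tx 389.5 ty 98.8 tz 15.2 roll -0.076
```

```bash
python3 -m inch '[{"fingers":-1,"tx":40,"ty":10,"tz":0,"roll":-0.01},{"fingers":-1,"tx":80,"ty":20,"tz":0,"roll":-0.02},{"fingers":-1,"tx":120,"ty":30,"tz":0,"roll":-0.03},{"fingers":-1,"tx":160,"ty":40,"tz":0,"roll":-0.04},{"fingers":-1,"tx":200,"ty":50,"tz":0,"roll":-0.05},{"fingers":-1,"tx":240,"ty":60,"tz":0,"roll":-0.06},{"fingers":-1,"tx":280,"ty":72,"tz":0,"roll":-0.07},{"fingers":-1,"tx":320,"ty":82,"tz":0,"roll":-0.076}]'; python3 go.py 611 198 230 1.690
```

```text
time: 21.35
tcp_pos: [594.2, 128.9, 254.9]
tool_rot: [-3.139, 0.001, 1.69]
contact_force: [0.5, -0.8, -2.4]
width: 14.2
grip_force: 97.9
now [594.2 128.9 254.9] [-3.139e+00  1.000e-03  1.690e+00] w14.2 g97.9 F [ 0.5 -0.8 -2.4] t21.4
-> tx 66.6 ty 25.0 tz 24.7 roll 0.000
```

```bash
python3 -m inch '[{"fingers":-1,"tx":33,"ty":12,"tz":10,"roll":0},{"fingers":-1,"tx":60,"ty":22,"tz":30,"roll":0},{"fingers":-1,"tx":60,"ty":22,"tz":55,"roll":0},{"fingers":-1,"tx":60,"ty":22,"tz":55,"roll":0},{"fingers":-1,"tx":60,"ty":22,"tz":55,"roll":0},{"fingers":-1,"tx":60,"ty":22,"tz":55,"roll":0}]'; python3 go.py 611 198 150 1.690; python3 - <<'E'
from meas import *
d=snap("wrist");P=cloud(d);save(d,"w6.png")
z=P[...,2]
hsv=cv2.cvtColor(d["image"],cv2.COLOR_RGB2HSV)
red=(cv2.inRange(hsv,(0,120,60),(8,255,255))|cv2.inRange(hsv,(172,120,60),(180,255,255)))>0
m=red&(z>160)&(z<215);v,u=np.nonzero(m);print(len(u),np.median(z[m]),np.percentile(z[m],[5,95]))
q=onplane(d,np.c_[u,v],float(np.median(z[m])));print("lid",q.min(0),q.max(0),cv2.minAreaRect(q[:,:2].astype(np.float32)))
c=cv2.minAreaRect(q[:,:2].astype(np.float32));print(cv2.boxPoints(c).round(1).tolist())
A=np.c_[P[m][:,:2],np.ones(len(u))];print("tilt",np.linalg.lstsq(A,P[m][:,2],rcond=None)[0])
m=(cv2.inRange(hsv,(20,120,60),(34,255,255))>0)&(z>94)&(z<105)
v,u=np.nonzero(m);q=onplane(d,np.c_[u,v],100.);c=cv2.minAreaRect(q[:,:2].astype(np.float32));print("tub",len(u),c,cv2.boxPoints(c).round(1).tolist())
E
```

```text
time: 21.95
tcp_pos: [610.0, 189.1, 202.2]
tool_rot: [3.14, 0.0, 1.688]
contact_force: [-0.1, -0.4, -3.0]
width: 14.5
grip_force: 97.9
now [610.  189.1 202.2] [3.14  0.    1.688] w14.5 g97.9 F [-0.1 -0.4 -3. ] t21.9
-> tx 8.7 ty 2.0 tz 52.2 roll -0.002
48281 188.70729533582207 [187.66820931 189.73109816]
lid [528.34347622 113.1424463  188.70729534] [691.40192952 272.21133913 188.70729534] ((609.7332763671875, 192.85211181640625), (148.41937255859375, 143.13784790039062), 6.730885982513428)
[[527.5999755859375, 255.1999969482422], [544.4000244140625, 113.0999984741211], [691.7999877929688, 130.5], [675.0, 272.6000061035156]]
tilt [-1.55325440e-03 -1.13704204e-03  1.89923019e+02]
tub 1472 ((603.834228515625, 268.7498474121094), (148.4325408935547, 9.098906517028809), 6.731174945831299) [[529.5999755859375, 264.6000061035156], [530.7000122070312, 255.5], [678.0999755859375, 272.8999938964844], [677.0, 282.0]]
```

View pics/w6.png

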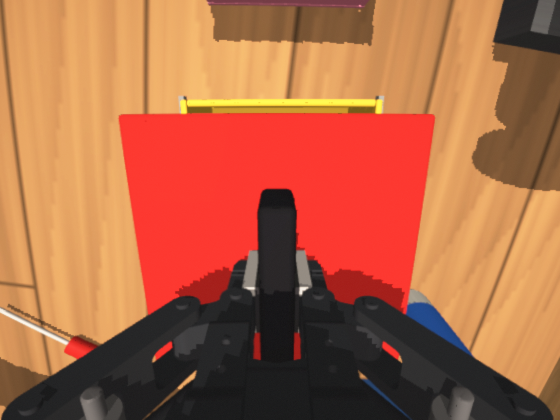

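The far edges of lid (row 115) and tub (row 103) are parallel: 6.73° both. The lid has to shift by about (+2,+9.7) mm. I'll lower it to just above the rim and recheck.

```bash
cat > lidchk.py <<'E'
from meas import *
def chk():
    d=snap("wrist");P=cloud(d);z=P[...,2];hsv=cv2.cvtColor(d["image"],cv2.COLOR_RGB2HSV)
    red=(cv2.inRange(hsv,(0,120,60),(8,255,255))|cv2.inRange(hsv,(172,120,60),(180,255,255)))>0
    m=red&(z>98)&(z<215);v,u=np.nonzero(m);zm=float(np.median(z[m]));q=onplane(d,np.c_[u,v],zm)
    A=np.c_[P[m][:,:2],np.ones(len(u))];t=np.linalg.lstsq(A,P[m][:,2],rcond=None)[0]
    def far(q):
        c=cv2.minAreaRect(q[:,:2].astype(np.float32));b=cv2.boxPoints(c);b=b[np.argsort(b@[.117,-.993])][:2];return b.mean(0).round(1),round(float(c[2]),2),np.round(c[1],1)
    print("lid z %.1f tilt %.4f %.4f"%(zm,*t[:2]),far(q))
    m=(cv2.inRange(hsv,(20,120,60),(34,255,255))>0)&(z>94)&(z<105)
    v,u=np.nonzero(m)
    if len(u)>20: print("tub",len(u),far(onplane(d,np.c_[u,v],100.)))
    return d
if __name__=="__main__": chk()
E
python3 -m inch '[{"fingers":-1,"tx":9,"ty":3,"tz":10,"roll":0},{"fingers":-1,"tx":9,"ty":3,"tz":30,"roll":0},{"fingers":-1,"tx":9,"ty":3,"tz":50,"roll":0},{"fingers":-1,"tx":9,"ty":3,"tz":60,"roll":0},{"fingers":-1,"tx":9,"ty":3,"tz":60,"roll":0},{"fingers":-1,"tx":9,"ty":3,"tz":60,"roll":0},{"fingers":-1,"tx":9,"ty":3,"tz":60,"roll":0}]'; python3 lidchk.py; python3 go.py 612 198.8 138 1.688
```

```text
time: 22.7
tcp_pos: [612.0, 199.9, 142.4]
tool_rot: [3.14, -0.001, 1.69]
contact_force: [0.5, -0.5, -2.8]
width: 14.4
grip_force: 98.1
lid z 129.1 tilt 0.0004 -0.0133 (array([603.1, 274.7], dtype=float32), 6.86, array([148.6, 143.6]))
now [612.  199.8 142.4] [ 3.14e+00 -1.00e-03  1.69e+00] w14.2 g98.1 F [-0.1  0.1 -2.4] t22.8
-> tx -1.0 ty -0.1 tz 4.4 roll 0.002
```

```bash
python3 -m inch '[{"fingers":-1,"tx":-1,"ty":0,"tz":3,"roll":0},{"fingers":-1,"tx":-1,"ty":0,"tz":6,"roll":0},{"fingers":-1,"tx":-1,"ty":0,"tz":9,"roll":0},{"fingers":-1,"tx":-1,"ty":0,"tz":12,"roll":0},{"fingers":-1,"tx":-1,"ty":0,"tz":14,"roll":0},{"fingers":-1,"tx":-1,"ty":0,"tz":14,"roll":0}]' 110; python3 lidchk.py
```

```text
time: 23.35
tcp_pos: [611.6, 198.4, 127.1]
tool_rot: [3.141, -0.0, 1.69]
contact_force: [-0.2, -0.5, -2.4]
width: 14.4
grip_force: 108.2
lid z 113.6 tilt -0.0011 -0.0149 (array([602.7, 273.2], dtype=float32), 6.87, array([148.9, 143.9]))
```

The plug has entered the mouth without contact. Press down in small steps.

```bash
python3 -m inch '[{"fingers":-1,"tx":0,"ty":0,"tz":2,"roll":0},{"fingers":-1,"tx":0,"ty":0,"tz":4,"roll":0},{"fingers":-1,"tx":0,"ty":0,"tz":6,"roll":0},{"fingers":-1,"tx":0,"ty":0,"tz":8,"roll":0},{"fingers":-1,"tx":0,"ty":0,"tz":9,"roll":0},{"fingers":-1,"tx":0,"ty":0,"tz":9,"roll":0}]' 110; python3 lidchk.py
```

```text
time: 24.0
tcp_pos: [612.0, 198.8, 119.0]
tool_rot: [3.14, -0.001, 1.69]
contact_force: [-0.4, 0.1, 4.5]
width: 14.3
grip_force: 109.1
lid z 105.6 tilt -0.0005 -0.0144 (array([603.2, 273.7], dtype=float32), 6.79, array([148.8, 143.8]))
```

```bash
python3 -m inch '[{"fingers":-1,"tx":0,"ty":0,"tz":1,"roll":0},{"fingers":-1,"tx":0,"ty":0,"tz":2,"roll":0},{"fingers":-1,"tx":0,"ty":0,"tz":2.5,"roll":0},{"fingers":-1,"tx":0,"ty":0,"tz":2.5,"roll":0}]' 110; python3 lidchk.py
```

```text
time: 24.45
tcp_pos: [612.1, 198.9, 118.8]
tool_rot: [3.139, 0.0, 1.69]
contact_force: [-2.9, -2.4, 19.8]
width: 14.3
grip_force: 111.5
lid z 105.4 tilt -0.0002 -0.0152 (array([603.5, 273.7], dtype=float32), 6.74, array([148.8, 143.8]))
```

```bash
python3 -m inch '[{"fingers":-1,"tx":0,"ty":0,"tz":1,"roll":0},{"fingers":-1,"tx":0,"ty":0,"tz":1.7,"roll":0},{"fingers":-1,"tx":0,"ty":0,"tz":1.7,"roll":0}]' 110; python3 -m inch '[{"fingers":-1,"tx":0,"ty":0,"tz":-3,"roll":0},{"fingers":-1,"tx":0,"ty":0,"tz":-3.5,"roll":0},{"fingers":0.2,"tx":0,"ty":0,"tz":-3.5,"roll":0},{"fingers":0.2,"tx":0,"ty":0,"tz":-3.5,"roll":0},{"fingers":0.2,"tx":0,"ty":0,"tz":-3.5,"roll":0},{"fingers":0.2,"tx":0,"ty":0,"tz":-3.5,"roll":0}]'; python3 -m inch '[{"fingers":0.2,"tx":0,"ty":0,"tz":-30,"roll":0},{"fingers":0.2,"tx":0,"ty":0,"tz":-60,"roll":0},{"fingers":0.2,"tx":0,"ty":0,"tz":-100,"roll":0},{"fingers":0.2,"tx":-40,"ty":0,"tz":-130,"roll":0},{"fingers":0.2,"tx":-80,"ty":0,"tz":-130,"roll":0},{"fingers":0.2,"tx":-80,"ty":0,"tz":-130,"roll":0},{"fingers":0.2,"tx":-80,"ty":0,"tz":-130,"roll":0}]'; python3 - <<'E'
from lidchk import *
d=chk();save(d,"w7.png")
P=cloud(d);z=P[...,2];hsv=cv2.cvtColor(d["image"],cv2.COLOR_RGB2HSV)
red=(cv2.inRange(hsv,(0,120,60),(8,255,255))|cv2.inRange(hsv,(172,120,60),(180,255,255)))>0
m=red&(z>98)&(z<120);q=P[m];c=np.array([612,198.6]);e=np.array([[.993,.119],[-.119,.993]]);r=(q[:,:2]-c)@e.T
for a in(-1,1):
  for b in(-1,1):
    k=(a*r[:,0]>45)&(b*r[:,1]>45);print(a,b,k.sum(),np.median(q[k,2]).round(2) if k.any() else None)
E
python3 go.py 385 -203 210 1.594
```

```text
time: 24.8
tcp_pos: [612.1, 198.9, 118.8]
tool_rot: [3.138, 0.001, 1.689]
contact_force: [-6.4, -3.4, 30.0]
width: 14.1
grip_force: 113.1
time: 25.4
tcp_pos: [610.9, 198.1, 116.9]
tool_rot: [-3.14, 0.0, 1.69]
contact_force: [0.1, 0.1, -0.2]
width: 51.1
grip_force: 0.0
time: 26.1
tcp_pos: [620.9, 117.1, 247.1]
tool_rot: [-3.141, 0.001, 1.687]
contact_force: [-0.6, 0.9, 0.9]
width: 51.3
grip_force: 0.0
lid z 105.5 tilt -0.0009 -0.0018 (array([603.5, 273. ], dtype=float32), 6.84, array([149.2, 148.8]))
-1 -1 977 105.56
-1 1 1456 105.52
1 -1 1037 105.51
1 1 1505 105.45
now [620.4 119.  247.1] [-3.141e+00 -1.000e-03  1.690e+00] w51.0 g0.0 F [-0.5 -0.  -0.6] t26.1
-> tx -291.9 ty -271.9 tz 37.2 roll 0.096
```

View pics/w7.png

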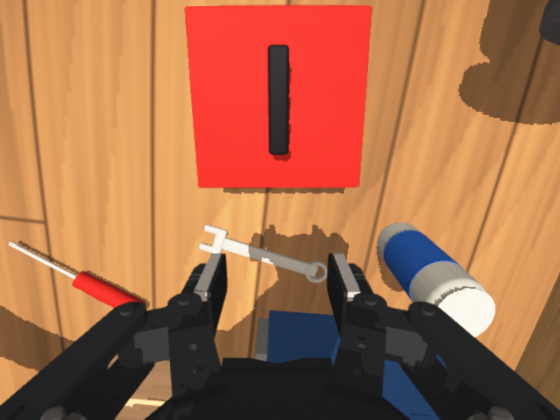

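The lid is level: all four corners read 105.5 mm (the camera reads about 0.5–0.7 mm low, so ≈106), plate at (278,97). Now back to the handle to shut the drawer.

```bash
python3 -m inch '[{"fingers":-0.4,"tx":-35,"ty":-33,"tz":0,"roll":0.03},{"fingers":-0.4,"tx":-70,"ty":-66,"tz":0,"roll":0.06},{"fingers":-0.4,"tx":-105,"ty":-99,"tz":0,"roll":0.096},{"fingers":-0.4,"tx":-140,"ty":-132,"tz":0,"roll":0.096},{"fingers":-0.4,"tx":-175,"ty":-165,"tz":0,"roll":0.096},{"fingers":-0.4,"tx":-210,"ty":-198,"tz":0,"roll":0.096},{"fingers":-0.4,"tx":-245,"ty":-231,"tz":0,"roll":0.096},{"fingers":-0.4,"tx":-278,"ty":-264,"tz":0,"roll":0.096}]'; python3 -m inch '[{"fingers":-0.4,"tx":-14,"ty":-8,"tz":30,"roll":0},{"fingers":-0.4,"tx":-14,"ty":-8,"tz":30,"roll":0},{"fingers":-0.4,"tx":-14,"ty":-8,"tz":30,"roll":0},{"fingers":-0.4,"tx":-14,"ty":-8,"tz":30,"roll":0}]'; python3 go.py 385.3 -203 122 1.594; python3 - <<'E'
from meas import *
d=snap("wrist");P=cloud(d)
z=P[...,2];x=P[...,0];y=P[...,1]
for a,b in((-225,-205),(-205,-190),(-190,-165)):
    m=(z>120)&(z<145)&(x>360)&(x<394)&(y>a)&(y<b)
    q=P[m]
    if len(q): print(a,len(q),"x %.1f..%.1f"%tuple(np.percentile(q[:,0],[2,98])),"ztop %.1f"%np.percentile(q[:,2],95))
E
```

```text
time: 26.95
tcp_pos: [391.0, -188.4, 247.5]
tool_rot: [3.141, -0.001, 1.597]
contact_force: [0.5, -1.8, 0.8]
width: 25.3
grip_force: 0.0
time: 27.35
tcp_pos: [386.2, -200.5, 218.4]
tool_rot: [3.139, -0.001, 1.598]
contact_force: [-0.1, 0.6, -0.1]
width: 25.8
grip_force: 0.0
now [ 386.2 -200.5  218.4] [ 3.139e+00 -1.000e-03  1.598e+00] w25.8 g0.0 F [-0.1  0.6 -0.1] t27.4
-> tx -2.5 ty -1.3 tz 96.4 roll 0.004
-225 319 x 384.1..393.7 ztop 137.6
-205 264 x 383.8..393.7 ztop 137.6
-190 479 x 383.2..393.2 ztop 137.7
```

```bash
python3 -m inch '[{"fingers":-0.4,"tx":-2,"ty":2.5,"tz":30,"roll":0},{"fingers":-0.4,"tx":-2,"ty":2.5,"tz":55,"roll":0},{"fingers":-0.4,"tx":-2,"ty":2.5,"tz":75,"roll":0},{"fingers":-0.4,"tx":-2,"ty":2.5,"tz":96,"roll":0},{"fingers":-0.4,"tx":-2,"ty":2.5,"tz":96,"roll":0}]'; python3 -m inch '[{"fingers":-1,"tx":0,"ty":0,"tz":0,"roll":0},{"fingers":-1,"tx":0,"ty":0,"tz":0,"roll":0},{"fingers":-1,"tx":0,"ty":0,"tz":0,"roll":0},{"fingers":-1,"tx":0,"ty":0,"tz":0,"roll":0}]' 50; python3 go.py 585.4 -198 122
```

```text
time: 27.9
tcp_pos: [391.5, -203.4, 122.5]
tool_rot: [3.134, 0.001, 1.598]
contact_force: [0.8, -0.3, 2.3]
width: 25.3
grip_force: 0.7
time: 28.3
tcp_pos: [388.6, -203.4, 122.4]
tool_rot: [3.138, -0.0, 1.596]
contact_force: [0.1, 1.9, 6.1]
width: 9.2
grip_force: 48.7
now [ 388.6 -203.4  122.4] [ 3.138 -0.     1.596] w9.2 g48.7 F [0.1 1.9 6.1] t28.3
-> tx 0.4 ty 196.9 tz 1.2 roll 0.000
```

```bash
python3 -m inch '[{"fingers":-1,"tx":0,"ty":15,"tz":0,"roll":0},{"fingers":-1,"tx":0,"ty":40,"tz":0,"roll":0},{"fingers":-1,"tx":0,"ty":68,"tz":0,"roll":0},{"fingers":-1,"tx":0,"ty":96,"tz":0,"roll":0},{"fingers":-1,"tx":0,"ty":124,"tz":0,"roll":0},{"fingers":-1,"tx":0,"ty":150,"tz":0,"roll":0},{"fingers":-1,"tx":0,"ty":170,"tz":0,"roll":0},{"fingers":-1,"tx":0,"ty":180,"tz":0,"roll":0}]'; python3 -m inch '[{"fingers":-1,"tx":0,"ty":6,"tz":0,"roll":0},{"fingers":-1,"tx":0,"ty":12,"tz":0,"roll":0},{"fingers":-1,"tx":0,"ty":17,"tz":0,"roll":0},{"fingers":-1,"tx":0,"ty":18.5,"tz":0,"roll":0},{"fingers":-1,"tx":0,"ty":18.5,"tz":0,"roll":0},{"fingers":-1,"tx":0,"ty":18.5,"tz":0,"roll":0}]'; python3 go.py 585.4 -198 122
```

```text
time: 29.1
tcp_pos: [569.0, -199.0, 122.5]
tool_rot: [3.139, -0.001, 1.595]
contact_force: [-1.2, 1.0, 8.4]
width: 9.1
grip_force: 50.0
time: 29.7
tcp_pos: [585.5, -198.6, 122.6]
tool_rot: [3.14, -0.001, 1.595]
contact_force: [-0.4, 1.8, 5.4]
width: 9.4
grip_force: 49.8
now [ 585.5 -198.6  122.6] [ 3.140e+00 -1.000e-03  1.595e+00] w9.4 g49.8 F [-0.4  1.8  5.4] t29.7
-> tx 0.6 ty -0.1 tz 0.6 roll 0.000
```

```bash
python3 -m inch '[{"fingers":-1,"tx":0,"ty":1,"tz":0,"roll":0},{"fingers":-1,"tx":0,"ty":2,"tz":0,"roll":0},{"fingers":-1,"tx":0,"ty":3,"tz":0,"roll":0},{"fingers":-1,"tx":0,"ty":3,"tz":0,"roll":0}]'; python3 go.py 585.4 -198 122
```

```text
time: 30.1
tcp_pos: [585.5, -198.6, 122.5]
tool_rot: [-3.136, -0.0, 1.595]
contact_force: [-7.0, 2.0, 11.9]
width: 9.1
grip_force: 50.4
now [ 585.5 -198.6  122.5] [-3.136 -0.     1.595] w9.1 g50.4 F [-7.   2.  11.9] t30.1
-> tx 0.6 ty -0.1 tz 0.5 roll 0.000
```

At the stop: -7 N and no further motion. Ease off, release, rise and verify.

```bash
python3 -m inch '[{"fingers":-1,"tx":0,"ty":-1.5,"tz":0,"roll":0},{"fingers":-0.4,"tx":0,"ty":-1.5,"tz":0,"roll":0},{"fingers":-0.4,"tx":0,"ty":-1.5,"tz":0,"roll":0},{"fingers":-0.4,"tx":0,"ty":-1.5,"tz":0,"roll":0},{"fingers":-0.4,"tx":0,"ty":-1.5,"tz":0,"roll":0}]'; python3 -m inch '[{"fingers":-0.4,"tx":0,"ty":-1.5,"tz":-30,"roll":0},{"fingers":-0.4,"tx":0,"ty":-1.5,"tz":-60,"roll":0},{"fingers":-0.4,"tx":0,"ty":-1.5,"tz":-100,"roll":0},{"fingers":-0.4,"tx":0,"ty":-1.5,"tz":-125,"roll":0},{"fingers":-0.4,"tx":0,"ty":-1.5,"tz":-125,"roll":0},{"fingers":-0.4,"tx":0,"ty":-1.5,"tz":-125,"roll":0},{"fingers":-0.4,"tx":0,"ty":-1.5,"tz":-125,"roll":0}]'; python3 go.py 450 -350 245; python3 - <<'E'
from meas import *
d=snap("wrist");P=cloud(d)
z=P[...,2];x=P[...,0];y=P[...,1]
for a,b in((-225,-205),(-195,-180),(-180,-160)):
    m=(z>120)&(z<145)&(x>565)&(x<593)&(y>a)&(y<b)
    q=P[m];print(a,len(q),"x %.1f..%.1f"%tuple(np.percentile(q[:,0],[2,98])))
    m=(z>140)&(z<160)&(x>600)&(x<640)&(y>a)&(y<b);q=P[m];print("  panel x %.1f"%(np.percentile(q[:,0],2)))
E
```

```text
time: 30.6
tcp_pos: [583.1, -199.4, 121.7]
tool_rot: [-3.135, -0.0, 1.595]
contact_force: [-8.9, 3.2, 9.2]
width: 25.7
grip_force: 6.5
time: 31.3
tcp_pos: [583.9, -200.1, 245.1]
tool_rot: [-3.139, -0.0, 1.594]
contact_force: [-0.6, -0.6, -0.2]
width: 25.5
grip_force: 0.0
now [ 583.9 -200.1  245.1] [-3.139 -0.     1.594] w25.5 g0.0 F [-0.6 -0.6 -0.2] t31.3
-> tx -146.8 ty -137.4 tz 0.4 roll 0.000
-225 277 x 580.9..591.0
  panel x 620.6
-195 234 x 580.3..590.4
  panel x 620.0
-180 340 x 579.2..589.9
  panel x 619.6
```

The drawer is back at its starting place (panel at 620.0 against 619.8). I'll move the arm clear and take a last look from above.

```bash
python3 -m inch '[{"fingers":-0.4,"tx":-37,"ty":-34,"tz":0,"roll":0},{"fingers":-0.4,"tx":-74,"ty":-68,"tz":0,"roll":0},{"fingers":-0.4,"tx":-110,"ty":-102,"tz":0,"roll":0},{"fingers":-0.4,"tx":-147,"ty":-137,"tz":0,"roll":0},{"fingers":-0.4,"tx":-190,"ty":-147,"tz":0,"roll":0},{"fingers":-0.4,"tx":-230,"ty":-157,"tz":0,"roll":0},{"fingers":-0.4,"tx":-230,"ty":-157,"tz":0,"roll":0},{"fingers":-0.4,"tx":-230,"ty":-157,"tz":0,"roll":0}]'; python3 - <<'E'
from h import *
d=snap("top");save(d,"t9.png",s=1.4)
E
```

```text
time: 32.15
tcp_pos: [432.3, -434.1, 245.1]
tool_rot: [-3.14, -0.002, 1.591]
contact_force: [-0.6, 1.1, 0.2]
width: 25.7
grip_force: 0.0
```

View pics/t9.png

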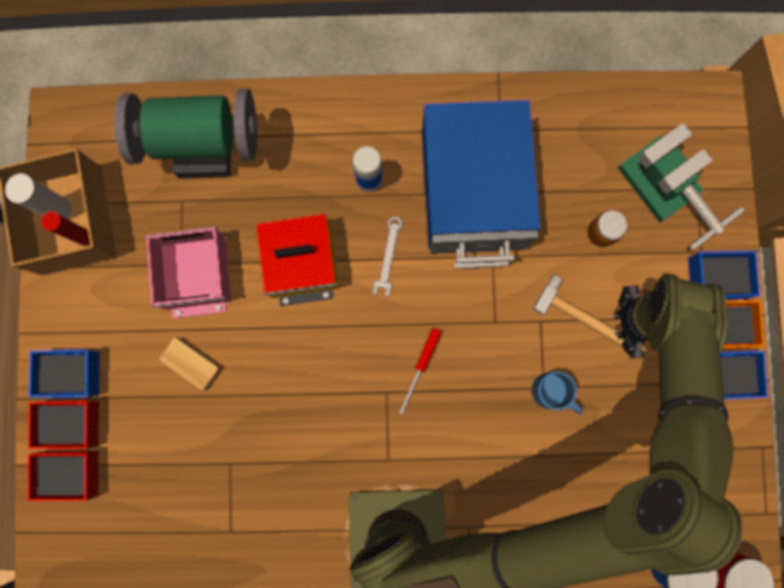

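The final top view shows the red lid on the tub (296,253), the drawer shut, no brushes left on the bench, and everything else where it was. Handing in.

```bash
python3 -c "
from rig import env
print(env.hand_in())"
```

```text
the job is handed in; nothing more can be done
None
```

The job is handed in: both brushes that were on the bench are in the yellow tub, the red lid sits level on it (corners within about 0.1 mm), the drawer is fully shut, and the other things look unmoved in the last top view.

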